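Rinse the flux brush and stand it in the drip cup

TASK

Take the red-handled flux brush out of its slanted rest, dip its bristles well down inside the open metal rinse tin while you hold it, then stand it bristles down in the blue drip cup to drain. Lower the brush right down into the cup before letting go rather than dropping it in, and do not knock over or shove the tin or the cup. Leave the multimeter, the white-capped jar and the yellow screwdriver alone.

Things in the scene. Friction and masses are not known exactly. Their poses are not given: they have to be found in the camera images.
- brush: Round flux brush, 180 mm long, about 80 g. Origin at the centre of the bristle tip; z axis along the brush from bristles to handle end. z 0-32 mm: rigid pale bristles (16 mm diameter); 32-60: steel ferrule (19 mm); 60-180: red handle (20 mm). It starts leaning in the rest, bristles down, 35 degrees from vertical, its lower 80 mm in the sleeve, the upper 100 mm free. Turn about z is arbitrary.
- brush_grip (a point): Point on the brush's axis in the red handle, 140 mm from the bristle tip and 40 mm below the handle's end; a good place to grip along the handle.
- rest: Slanted brush rest fixed to the bench: dark base plate 120 x 90 x 14 mm (x, y, z) with a bracket and a grey round sleeve, 38 mm outside, 30 mm inside diameter, 80 mm deep. Origin: centre of the plate's underside. The sleeve leans 35 degrees from vertical towards the rest's -x (roughly towards the robot). The brush lies loosely in it and comes out along its axis.
- rest_mouth (a point): Centre of the sleeve's open upper end, 99 mm above the bench.
- tin: Open round aluminium rinse tin, 80 mm outside diameter, 55 mm high, wall 3 mm, floor 5 mm thick, about 350 g, loose on the bench. Origin at the centre of its underside, z up.
- cup: Blue round drip cup, 56 mm outside and 50 mm inside diameter, 95 mm high, floor 8 mm thick (inside depth 87 mm), about 400 g, loose on the bench. Origin at the centre of its underside, z up. A brush left in it leans against the rim by up to about 20 degrees.
- multimeter: Black multimeter lying flat, 85 x 175 x 36 mm (x, y, z; its dial and hub reach 48 mm), loose bystander. Origin at the centre of its underside.
- jar: Small closed jar with a white cap, 48 mm diameter, 60 mm high, loose bystander. Origin at the centre of its underside.
- screwdriver: Screwdriver lying on the bench, yellow handle 110 x 30 x 28 mm reaching to -x from the origin, steel blade 90 mm to +x, loose bystander. Origin under the joint of handle and blade, at bench height.
Things that resemble listed ones, but are neither listed nor needed, are in the scene too. Several things look just like the cup: the one meant starts farthest to the robot's left. There is more than one size of the brush; the one meant has the size given above.

How it is judged (in metres and radians):
On the way, in this order (a step that is already met when the one before it is completed fails the run):
1. the held brush's bristle tip is at least 15 mm below the rinse tin's rim, inside the tin (z of brush in the frame of tin below 0.04 m and horizontal distance between brush and tin below 0.036 m and contact force between the fingers and brush above 0.5 N), for 0.1 s.
2. the brush, still held, is lowered into the drip cup until its tip is less than 45 mm above the cup's underside (z of brush in the frame of cup below 0.045 m and horizontal distance between brush and cup below 0.025 m and contact force between the fingers and brush above 0.5 N), for 0.1 s.
At the end, for the whole second after the job is handed in: The brush stands released and at rest in the drip cup, bristles down on the cup's floor (tip within 20 mm of the cup's underside, brush within 26 degrees of vertical); cup and tin stand upright within 6 degrees (z of brush in the frame of cup between 0 and 0.02 m and horizontal distance between brush and cup below 0.025 m and angle between brush's own z axis and vertical below 0.45 rad and linear speed of brush below 0.03 m/s and angle between each of cup, tin's own z axis and vertical below 0.1 rad); the robot touches nothing.
It fails at once if the multimeter is moved more than 30 mm (distance of multimeter from where it was at the start of the episode above 0.03 m).
It fails at once if the jar is moved more than 30 mm (distance of jar from where it was at the start of the episode above 0.03 m).
It fails at once if the screwdriver is moved more than 30 mm (distance of screwdriver from where it was at the start of the episode above 0.03 m).
It fails at once if the tin is tipped more than 20 degrees or shoved more than 50 mm (angle between tin's own z axis and vertical above 0.35 rad or distance of tin from where it was at the start of the episode above 0.05 m).
It fails at once if the cup is tipped more than 20 degrees or shoved more than 50 mm (angle between cup's own z axis and vertical above 0.35 rad or distance of cup from where it was at the start of the episode above 0.05 m).
It also fails if it takes over 58 s, if anything falls off the work surface, if the arm or the gripper's body presses on something with over 40 N, if the wrist force passes 120 N, or if a joint passes its speed limit or range.

ROBOT

A 6-joint arm with a two-finger parallel gripper is mounted at the origin on the work surface. World frame = base frame: x ahead of the robot, y to its left, z up, the work surface at z = 0. Lengths are in mm, angles in rad, forces in N, time in s.
With the tool pointing down it reaches from about 350 to 975 mm from the base axis. Payload 17.4 kg.
Tool frame: the origin (TCP) lies on the mounting face of the last link; the fingertips stand 173 mm ahead of it and the grasp point (between the pads) lies 155 mm ahead of it; z points along the fingers, y is the line along which they close (so a half turn about z gives the same grasp; the last joint's range is limited). The gripper opens to 85 mm and grips with 20 to 120 N. Pads are 22 mm wide; open, the fingers measure 114 mm over their backs; the gripper's body (76 mm by 85 mm) begins 54 mm behind the grasp point. The pads swing forward as they close: fully open they stand 13 mm farther back than shut.
Start: joints at [-1.295, 0.116, 1.442, -0, 1.584, -0.038], TCP at [208.347, -642.048, 404.703] pointing down, gripper open.
Joint ranges: [-2.83, 2.83], [-0.83, 2.19], [0.07, 2.5], [-1.14, 4.28], [0.01, 3], [-2.97, 2.97]. Speed limits (rad/s): [1.89, 1.89, 2.22, 3.14, 3.14, 3.14].

INTERFACE

Orientations are given as a rotation vector (axis times angle).
In Python, from cell import sensors, grab_frame, manip, spotter gives the robot as it stands.
- The arm moves only by the shell command python3 -m crank 'ROWS' [OPENING] [FORCE]. ROWS is JSON, a list of rows, each a list of 2 entries, a list of its own where there are three numbers: the shift along the tool's x, y, z in m, then the turn, a rotation vector about the tool's x, y, z in degrees. In form: [[[dx, dy, dz], [wx, wy, wz]], ...]. A call has exactly 5 rows; each row shifts and turns the commanded pose from where the row before left it, along the tool's axes as they then stand; what a row does not reach is not made up. A row lasts 1/10 s, in which the tool goes at most 50 mm and 8.59 degrees, less where a joint would pass 70% of its speed; a pose out of reach is approached as far as the arm can. A call is refused whole if a number of a shift passes 0.05 or a number of a turn 8.59, either way. A call with a gripper value outside its range is refused whole. OPENING is the opening, from -1 (shut) to 1 (fully open), set as the call begins (- or left out, the last holds). The fingers move at their own pace and stop on an object; FORCE is the grip in N (left out, the last holds). Time passes only in rows, so rows that do not move let the fingers close, or fill a call up. It gives the time, the measured TCP pose, the force, the opening and the grip force at its end, in the units of the state.
- sensors.get_obs(): the state, without advancing time (a new reading comes with each control period).
- grab_frame(name): name is "scene" or "top" or "wrist"; returns a dict with "pixels" (420x560x3 uint8, red, green, blue), "z_map" (420x560 float32, mm along the optical axis (not along the pixel's ray), 0 where there is no reading), "camera_matrix" (3x3 intrinsics, pixels), "dist_coeffs" ([k1, k2, p1, p2, k3] as OpenCV has them; the pictures are not rectified), "rvec" (rotation vector, rad) and "tvec" (3), from world to camera coordinates, as OpenCV has them; the wrist camera has in their place "T_tool_cam" (4x4, takes a point from camera to tool coordinates, whose origin is the TCP and whose axes are the flange's). Camera axes: x right, y down, z forward; pixel columns grow to the right and rows downward; lengths in mm; the calibration is good to about 2 mm. A picture is of the moment at which its call begins: read the wrist's pose just before it.
- manip.close_job(): hands the job in; it is judged then, once.
Trained networks look in a picture, given as the dict that the camera call returned (one of the last four; its "shot" number tells which), for a name from the list of things; names that differ only in an ending like _2 or _b are one class to them, and where a whole thing is asked for, a point or a joint stands for the part that bears it (a point fixed in the world has none). Each returns a list of dicts, best first, with "p" (0 to 1); they miss things now and then, are a little off and sometimes report something else, mostly with a low value. They report only what shows in the picture. A call takes as long as a camera call. They do not tell look-alikes from the thing itself.
- spotter.cut_out(picture, target): "mask" (420x560 bool, what is visible of it) and "bbox" ([left, top, right, bottom] in pixels, round what is visible of it).
The state is a dict: "t": time; "joint_positions": joint angles; "qd": joint speeds; "effort": joint torques, N m; "position": TCP position; "tcp_rot": TCP orientation; "force": force on the tool from outside, world axes, zero at the start; "ft_torque": the same for the moment, N m; "width": finger opening in mm; "finger_force": force on a finger pad.
Only numpy, scipy, OpenCV 4.12 (cv2) and the standard library are available. Lean on these libraries where they do the work, as an engineer would, in place of code of your own. Each camera call takes 0.05 s, during which the arm holds its last target. There are 200 camera calls.

## Working session

There is one attempt and no reset: what is moved stays moved. The work goes in short steps, Python scripts to look and compute and a shell command to move; the robot and the scene stay as the last step left them, time stands still between calls to the robot, and variables do not carry over. Pictures are saved under pics/ and viewed, at most 10 in all, crops included, and the job is handed in when it is done.

```bash
ls; mkdir -p pics
python3 - <<'E'
from cell import sensors, grab_frame, spotter
import cv2, numpy as np
print(sensors.get_obs())
a=grab_frame("scene"); b=grab_frame("top")
cv2.imwrite("pics/scene1.png",a["pixels"][:,:,::-1]);cv2.imwrite("pics/top1.png",b["pixels"][:,:,::-1])
np.savez("f.npz",**{p+k:np.array(v) for p,f in(("s_",a),("t_",b)) for k,v in f.items()})
for n,f in (("scene",a),("top",b)):
  for t in ["brush","rest","tin","cup","multimeter","jar","screwdriver"]:
    try: print(n,t,[(round(d["p"],2),[int(x) for x in d["bbox"]]) for d in spotter.cut_out(f,t)])
    except Exception as e: print(n,t,e)
E
```

```text
pics
{'t': 0.0, 'joint_positions': array([-1.29480199e+00,  1.16511380e-01,  1.44229836e+00, -3.15986700e-05,
        1.58395196e+00, -3.78108024e-02]), 'qd': array([-0.00109636, -0.00147862,  0.0016438 ,  0.0015068 , -0.00124967,
       -0.00043785]), 'effort': array([-8.59584852e-04, -7.31978559e+01, -6.32487988e+01, -1.79951712e-04,
        6.00488711e-03, -3.73149055e-05]), 'position': array([ 208.3445684 , -642.05855635,  403.92436815]), 'tcp_rot': array([-3.10185869e+00, -4.90722537e-01,  2.67356900e-04]), 'force': array([-0.96702627,  0.31440671,  0.20534109]), 'ft_torque': array([-0.02020579,  0.07943858,  0.04520903]), 'finger_force': 0.0, 'width': 85.11543058770036}
scene brush [(0.94, [316, 197, 398, 251]), (0.8, [361, 365, 402, 417]), (0.68, [341, 249, 382, 295])]
scene rest [(0.62, [298, 281, 368, 344]), (0.58, [246, 224, 273, 266]), (0.52, [339, 250, 378, 294])]
scene tin [(0.6, [187, 176, 217, 211])]
scene cup [(0.84, [246, 227, 271, 268]), (0.72, [204, 212, 232, 261]), (0.59, [252, 187, 276, 229])]
scene multimeter [(0.96, [390, 261, 480, 335])]
scene jar [(0.74, [252, 292, 275, 326])]
scene screwdriver [(0.81, [207, 126, 252, 165])]
top brush [(0.68, [182, 197, 198, 216]), (0.44, [146, 154, 154, 198])]
top rest [(0.72, [181, 175, 225, 216])]
top tin [(0.77, [336, 189, 364, 216])]
top cup [(0.91, [289, 166, 311, 191]), (0.86, [289, 209, 309, 230]), (0.53, [261, 184, 281, 206])]
top multimeter [(0.93, [135, 223, 176, 282]), (0.46, [186, 174, 221, 213])]
top jar [(0.47, [231, 153, 244, 170])]
top screwdriver [(0.88, [383, 235, 401, 297])]
```

Run:
```python
import cv2
a=cv2.imread("pics/scene1.png")[110:420,160:500];cv2.imwrite("pics/scene1c.png",cv2.resize(a,None,fx=1.9,fy=1.9,interpolation=2))
a=cv2.imread("pics/top1.png")[110:330,100:430];cv2.imwrite("pics/top1c.png",cv2.resize(a,None,fx=2.4,fy=2.4,interpolation=2))
```

```text
(no output)
```

View pics/scene1c.png

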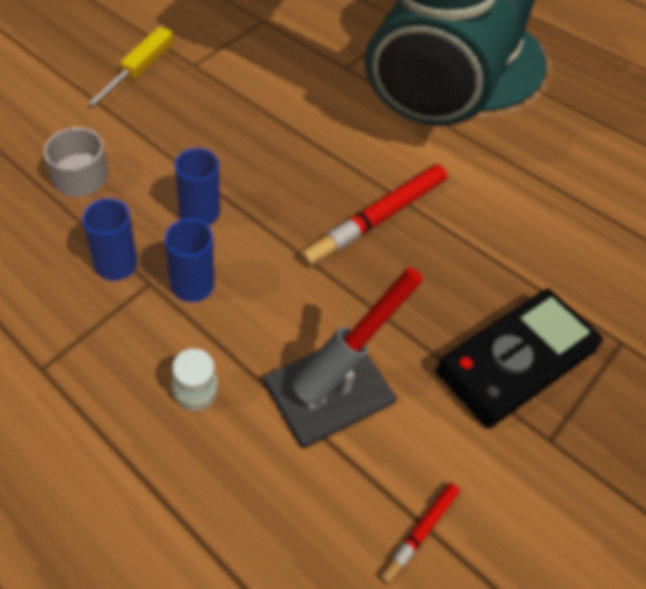

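View pics/top1c.png

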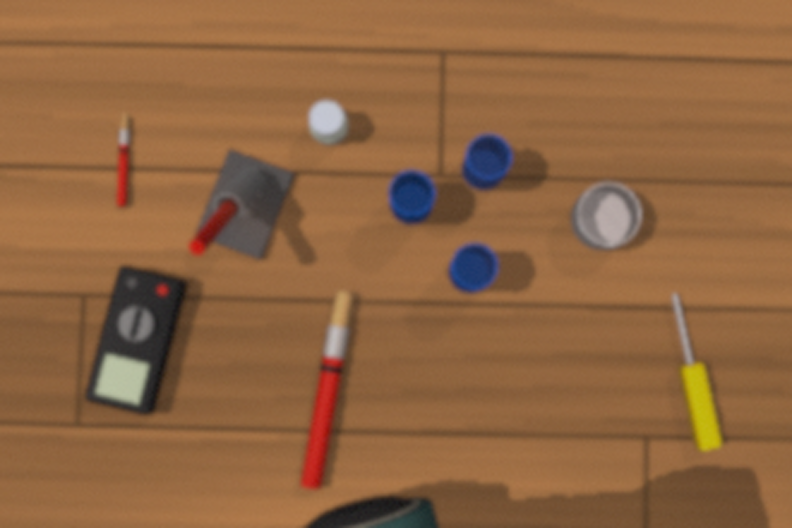

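The scene shows the brush in the rest: handle end near crop (415,275), mouth near (350,345). Three blue cups stand together near crop (110,240), (190,260) and (197,185), the tin is at (75,160), and a big and a small decoy brush lie on the bench. The top view agrees: rest at (245,205), tin at (608,215), cups at (412,195), (488,160) and (473,267). Now I'll measure.

```bash
cat > h.py <<'E'
import cv2, numpy as np
from scipy.spatial.transform import Rotation as R
def cloud(f, T=None):
    """world points (h,w,3) from depth; T = camera->world 4x4 for wrist"""
    z=np.asarray(f["z_map"],float); h,w=z.shape
    uv=np.stack(np.meshgrid(np.arange(w),np.arange(h)),-1).reshape(-1,1,2).astype(np.float64)
    n=cv2.undistortPoints(uv,np.array(f["camera_matrix"],float),np.array(f["dist_coeffs"],float)).reshape(h,w,2)
    P=np.dstack([n*z[...,None],z])
    if T is None:
        r=R.from_rotvec(np.ravel(f["rvec"])).as_matrix(); t=np.ravel(f["tvec"])
        P=(P-t)@r
    else: P=P@T[:3,:3].T+T[:3,3]
    P[z<=0]=np.nan
    return P
def wristT(obs,f):
    T=np.eye(4);T[:3,:3]=R.from_rotvec(obs["tcp_rot"]).as_matrix();T[:3,3]=obs["position"]
    return T@np.array(f["T_tool_cam"],float)
def circ(xy):
    A=np.c_[2*xy,np.ones(len(xy))];s=np.linalg.lstsq(A,(xy**2).sum(1),rcond=None)[0]
    return s[:2],np.sqrt(s[2]+s[:2]@s[:2])
E
python3 - <<'E'
from h import *
d=np.load("f.npz",allow_pickle=True)
for p in "st":
    f={k[2:]:d[k] for k in d.files if k[0]==p}
    P=cloud(f); hsv=cv2.cvtColor(f["pixels"],cv2.COLOR_RGB2HSV)
    print(p,"cam",-R.from_rotvec(np.ravel(f["rvec"])).as_matrix().T@np.ravel(f["tvec"]),f["camera_matrix"][0,0])
    H,S,V=hsv[...,0],hsv[...,1],hsv[...,2]
    for nm,m in (("red",((H<4)|(H>174))&(S>190)),("blue",(H>105)&(H<130)&(S>150)),("grey",S<50)):
        n,l,st,c=cv2.connectedComponentsWithStats(m.astype(np.uint8))
        for i in range(1,n):
            if st[i,4]<40: continue
            q=P[l==i];q=q[~np.isnan(q[:,0])]
            if len(q)<20: continue
            top=np.percentile(q[:,2],97); e=""
            if nm=="blue": r=q[(q[:,2]>85)]; e=circ(r[:,:2]) if len(r)>5 else ""
            if nm=="red":
                c0=q.mean(0);u=np.linalg.svd(q-c0)[2][0];s=(q-c0)@u;e=("axis",u*np.sign(u[2]),"len",np.ptp(s))
            if nm=="grey": r=q[(q[:,2]>48)&(q[:,2]<62)]; e=circ(r[:,:2]) if len(r)>5 else ""
            print(nm,st[i],"med",np.median(q,0).round(),"min",q.min(0).round(),"max",q.max(0).round(),e)
E
```

```text
s cam [947.84349491 417.89649496 771.8201086 ] 392.56361291737073
red [198  22  47  36 833] med [ -25. -866.   40.] min [ -633. -1928.  -439.] max [  57. -770.   74.] ('axis', array([0.41279466, 0.87635744, 0.24818986]), 'len', np.float64(1416.3690492400447))
red [346 198  49  34 466] med [338. 123.  25.] min [256. 101.  13.] max [409. 143.  30.] ('axis', array([-9.88490320e-01,  1.51283557e-01,  4.16026385e-04]), 'len', np.float64(156.00175621652448))
red [342 252  40  42 453] med [562. 244. 144.] min [527. 225.  95.] max [594. 260. 183.] ('axis', array([-0.54167094,  0.18743368,  0.81942737]), 'len', np.float64(105.3504546660597))
red [401 297   8   8  45] med [490. 320.  36.] min [481. 312.  34.] max [496. 328.  40.] ('axis', array([ 9.99014144e-01, -8.93471246e-04,  4.43840153e-02]), 'len', np.float64(15.259749618699335))
red [374 365  27  34 238] med [640. 386.  12.] min [600. 380.   7.] max [675. 392.  15.] ('axis', array([-0.99985224, -0.01574895,  0.00688957]), 'len', np.float64(74.44203332455162))
blue [ 175   31   47   38 1170] med [ 116. -863.   39.] min [  65. -944.    3.
[... 5558 characters left out ...]
] max [417. 680.  34.] 
grey [ 220  318   92   61 2270] med [250.  30. 609.] min [146. -55. 132.] max [270. 142. 669.] 
grey [ 28 337  18  11  53] med [145. 713.  14.] min [131. 684.   8.] max [160. 737.  22.] 
grey [541 337  19   9  76] med [ 237. -630.  367.] min [ 175. -829.   13.] max [ 258. -569.  471.] 
grey [510 348  26  20 109] med [ 201. -588.  301.] min [ 147. -778.    6.] max [ 244. -453.  514.] 
grey [453 374  52  19 240] med [ 196. -362.  544.] min [ 187. -425.  522.] max [ 210. -322.  565.] 
grey [224 385   8  35  63] med [-29. 135.   6.] min [-64.  80.  -3.] max [217. 141. 624.] 
grey [372 404  40  16 178] med [ 154. -205.  571.] min [ 144. -242.  543.] max [ 164. -167.  589.]
```

```bash
cat >> h.py <<'E'
from scipy.optimize import least_squares
def fitcyl(q,r=10.):
    """axis point, dir (up) of a cylinder of radius r through surface points q"""
    c0=q.mean(0);u=np.linalg.svd(q-c0)[2][0];u*=np.sign(u[2])
    e1=np.cross(u,[0,1,0]);e1/=np.linalg.norm(e1);e2=np.cross(u,e1)
    def un(p):
        d=u+p[2]*e1+p[3]*e2;d/=np.linalg.norm(d);return c0+p[0]*e1+p[1]*e2,d
    def res(p):
        c,d=un(p);return np.linalg.norm(np.cross(q-c,d),axis=1)-r
    s=min((least_squares(res,[a,b,0,0],loss="soft_l1",f_scale=2) for a in(-8,8) for b in(-8,8)),key=lambda s:s.cost)
    c,d=un(s.x);return c,d,np.median(abs(s.fun)),(q-c)@d
def goto(o,pos,rot=None):
    """tool-frame shift (mm) and turn (deg) from obs o to world pos / rotation matrix"""
    M=R.from_rotvec(o["tcp_rot"]).as_matrix()
    print("shift",(M.T@(np.array(pos)-o["position"])).round(1),end=" ")
    if rot is not None: print("turn",np.rad2deg(R.from_matrix(M.T@rot).as_rotvec()).round(2),end="")
    print()
def rotm(z,x):
    z=np.array(z,float);z/=np.linalg.norm(z);x=np.array(x,float);x-=z*(x@z);x/=np.linalg.norm(x)
    return np.c_[x,np.cross(z,x),z]
E
python3 - <<'E'
from h import *
from cell import sensors
d=np.load("f.npz",allow_pickle=True)
allq=[]
for p,(x,y,w,hh) in (("s",(342,252,40,42)),("t",(180,195,16,20))):
    f={k[2:]:d[k] for k in d.files if k[0]==p};P=cloud(f)
    hsv=cv2.cvtColor(f["pixels"],cv2.COLOR_RGB2HSV)
    m=((hsv[...,0]<4)|(hsv[...,0]>174))&(hsv[...,1]>190);b=np.zeros_like(m);b[y:y+hh,x:x+w]=1
    m=cv2.erode((m&b).astype(np.uint8),np.ones((3,3)))>0
    q=P[m];q=q[~np.isnan(q[:,0])];allq.append(q)
allq.append(np.vstack(allq))
for q in allq:
    c,u,e,s=fitcyl(q); print(len(q),"dir",u.round(3),"tilt",np.degrees(np.arccos(u[2])).round(1),"az",np.degrees(np.arctan2(u[1],u[0])).round(1),"z=150 pt",(c+u*(150-c[2])/u[2]).round(1),"res",e.round(2),"end",(c+u*s.max()).round(1))
o=sensors.get_obs()
az=np.radians(160);X=np.array([np.cos(az),np.sin(az),0])
goto(o,o["position"],rotm([0,0,-1],X))
E
```

```text
290 dir [-0.538  0.177  0.824] tilt 34.5 az 161.8 z=150 pt [547.4 245.6 150. ] res 0.79 end [528.8 251.7 178.5]
21 dir [-0.574  0.226  0.787] tilt 38.1 az 158.5 z=150 pt [549.3 234.8 150. ] res 0.88 end [526.1 243.9 181.8]
311 dir [-0.541  0.186  0.82 ] tilt 34.9 az 161.0 z=150 pt [547.2 246.  150. ] res 0.84 end [527.1 252.9 180.4]
shift [0. 0. 0.] turn [   0.     -0.   -142.02]
```

```bash
Y='[[[0,0,0],[0,0,-7.1]],[[0,0,0],[0,0,-7.1]],[[0,0,0],[0,0,-7.1]],[[0,0,0],[0,0,-7.1]],[[0,0,0],[0,0,-7.1]]]' ; 
python3 -m crank '[[[0,0,0],[0,0,-7.1]],[[0,0,0],[0,0,-7.1]],[[0,0,0],[0,0,-7.1]],[[0,0,0],[0,0,-7.1]],[[0,0,0],[0,0,-7.1]]]' 1 40
python3 -m crank '[[[0,0,0],[0,0,-7.1]],[[0,0,0],[0,0,-7.1]],[[0,0,0],[0,0,-7.1]],[[0,0,0],[0,0,-7.1]],[[0,0,0],[0,0,-7.1]]]'
python3 -m crank '[[[0,0,0],[0,0,-7.1]],[[0,0,0],[0,0,-7.1]],[[0,0,0],[0,0,-7.1]],[[0,0,0],[0,0,-7.1]],[[0,0,0],[0,0,-7.1]]]'
python3 -m crank '[[[0,0,0],[0,0,-7.1]],[[0,0,0],[0,0,-7.1]],[[0,0,0],[0,0,-7.1]],[[0,0,0],[0,0,-7.1]],[[0,0,0],[0,0,-7.1]]]'
python3 -m crank '[[[-0.005,0.048,0],[0,0,0]],[[-0.005,0.048,0],[0,0,0]],[[-0.005,0.048,0],[0,0,0]],[[-0.005,0.048,0],[0,0,0]],[[-0.005,0.048,0],[0,0,0]]]'
python3 -m crank '[[[-0.005,0.048,0],[0,0,0]],[[-0.005,0.048,0],[0,0,0]],[[-0.005,0.048,0],[0,0,0]],[[-0.005,0.048,0],[0,0,0]],[[-0.005,0.048,0],[0,0,0]]]'
```

```text
t: 1.3
position: [208.4, -642.0, 404.7]
tcp_rot: [2.802, 1.421, 0.0]
force: [-0.7, -0.5, 0.2]
width: 85.4
finger_force: 0.0
t: 1.8
position: [208.3, -642.0, 404.7]
tcp_rot: [2.235, 2.207, -0.0]
force: [-0.1, -0.2, -0.4]
width: 85.2
finger_force: 0.0
t: 2.3
position: [208.3, -642.0, 404.7]
tcp_rot: [-1.456, -2.784, 0.0]
force: [-1.0, 0.5, -0.4]
width: 85.4
finger_force: 0.0
t: 2.8
position: [208.4, -642.0, 404.7]
tcp_rot: [0.538, 3.095, -0.0]
force: [0.7, -0.3, 0.8]
width: 85.2
finger_force: 0.0
t: 3.3
position: [314.4, -423.3, 404.8]
tcp_rot: [0.547, 3.093, -0.0]
force: [1.8, -0.0, 0.0]
width: 85.6
finger_force: 0.0
t: 3.8
position: [419.9, -206.2, 405.1]
tcp_rot: [0.546, 3.093, -0.001]
force: [0.7, -0.2, -0.8]
width: 85.5
finger_force: 0.0
```

```bash
python3 -m crank '[[[0.012,0.031,0],[0,0,0]],[[0.012,0.031,0],[0,0,0]],[[0.012,0.031,0],[0,0,0]],[[0.012,0.031,0],[0,0,0]],[[0.012,0.031,0],[0,0,0]]]'
python3 -m crank '[[[0.012,0.031,0],[0,0,0]],[[0.012,0.031,0],[0,0,0]],[[0.012,0.031,0],[0,0,0]],[[0.012,0.031,0],[0,0,0]],[[0.012,0.031,0],[0,0,0]]]'
python3 -m crank '[[[0.012,0.031,0],[0,0,0]],[[0.012,0.031,0],[0,0,0]],[[0.012,0.031,0],[0,0,0]],[[0.012,0.031,0],[0,0,0]],[[0.012,0.031,0],[0,0,0]]]'
python3 -m crank '[[[0,0,0],[0,-7,0]],[[0,0,0],[0,-7,0]],[[0,0,0],[0,-7,0]],[[0,0,0],[0,-7,0]],[[0,0,0],[0,-7,0]]]'
python3 -m crank '[[[0,0,0],[0,0,0]],[[0,0,0],[0,0,0]],[[0,0,0],[0,0,0]],[[0,0,0],[0,0,0]],[[0,0,0],[0,0,0]]]'
cat > look.py <<'E'
from h import *
from cell import sensors, grab_frame
import sys
def look(cam="wrist",png=None):
    o=sensors.get_obs(); f=grab_frame(cam)
    if png: cv2.imwrite("pics/"+png,f["pixels"][:,:,::-1])
    return o,f,cloud(f,wristT(o,f) if cam=="wrist" else None)
def redmask(f):
    h=cv2.cvtColor(f["pixels"],cv2.COLOR_RGB2HSV)
    return cv2.erode((((h[...,0]<5)|(h[...,0]>174))&(h[...,1]>170)).astype(np.uint8),np.ones((3,3)))
E
python3 - <<'E'
from look import *
o,f,P=look("wrist","w1.png")
n,l,st,c=cv2.connectedComponentsWithStats(redmask(f))
for i in range(1,n):
    if st[i,4]<80: continue
    q=P[l==i];q=q[~np.isnan(q[:,0])]
    c,u,e,s=fitcyl(q); print(st[i],"dir",u.round(3),"tilt",np.degrees(np.arccos(u[2])).round(1),"az",np.degrees(np.arctan2(u[1],u[0])).round(1),"z=150",(c+u*(150-c[2])/u[2]).round(1),"res",e.round(2),"end",(c+u*np.percentile(s,99)).round(1),"low",(c+u*np.percentile(s,1)).round(1))
E
```

```text
t: 4.3
position: [415.9, -40.7, 404.9]
tcp_rot: [0.546, 3.093, 0.0]
force: [1.1, -0.3, 1.3]
width: 85.3
finger_force: 0.0
t: 4.8
position: [412.6, 125.5, 405.0]
tcp_rot: [0.546, 3.093, 0.0]
force: [0.3, 0.0, 0.4]
width: 85.4
finger_force: 0.0
t: 5.3
position: [409.4, 291.8, 404.9]
tcp_rot: [0.546, 3.093, 0.0]
force: [0.6, -0.8, -0.2]
width: 85.4
finger_force: 0.0
t: 5.8
position: [409.6, 290.4, 405.1]
tcp_rot: [0.439, 2.493, -0.139]
force: [0.7, -0.7, 0.1]
width: 85.4
finger_force: 0.0
t: 6.3
position: [409.9, 290.2, 404.7]
tcp_rot: [0.442, 2.499, -0.139]
force: [0.4, -0.3, -0.2]
width: 85.7
finger_force: 0.0
[437  79   8  31  87] dir [-0.999 -0.028  0.014] tilt 89.2 az -178.4 z=150 [-9756.     90.5   150. ] res 0.43 end [609.1 384.4   3.4] low [645.9 385.4   2.8]
[271 166  29  30 625] dir [-0.252 -0.966  0.064] tilt 86.4 az -104.6 z=150 [617.7 566.8 150. ] res 0.78 end [533.  242.7 171.3] low [537.1 258.3 170.3]
```

View pics/w1.png

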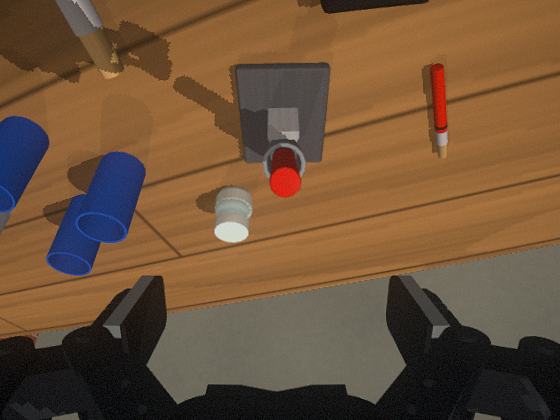

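The wrist view shows the brush's end face at (286,182), its handle running into the sleeve mouth at (285,155), and clear space around it. Next I'll measure the end-face centre.

Run:
```python
from look import *
o,f,P=look()
px=f["pixels"].astype(int)
m=redmask(f)>0; b=np.zeros_like(m);b[160:200,265:305]=1
m&=b
u=np.array([-.541,.186,.82]);u/=np.linalg.norm(u)
q=P[m];q=q[~np.isnan(q[:,0])];s=q@u;t=np.percentile(s,97)
d=q[s>t-4]; print(len(d),"end centre",d.mean(0).round(1),(d.min(0)+d.max(0)).round(1)/2,"spread",np.std(d@u).round(2))
# disc normal
c0=d.mean(0);n=np.linalg.svd(d-c0)[2][2];print("normal",(n*np.sign(n[2])).round(3))
end=c0
# side wall of the handle: centroid in direction perpendicular
w=q[s<t-6];print("side pts",len(w),w.mean(0).round(1))
# mouth: grey ring pts
g=P[140:185,262:308].reshape(-1,3);g=g[~np.isnan(g[:,0])]
hs=cv2.cvtColor(f["pixels"],cv2.COLOR_RGB2HSV)[140:185,262:308].reshape(-1,3)
gp=P[138:190,258:312];hh=cv2.cvtColor(f["pixels"],cv2.COLOR_RGB2HSV)[138:190,258:312]
r=gp[(hh[...,1]<60)&(gp[...,2]>80)&(gp[...,2]<125)]
print("ring",len(r),r.mean(0).round(1),r.min(0).round(),r.max(0).round())
e1=np.cross(u,[0,0,1]);e1/=np.linalg.norm(e1);e2=np.cross(u,e1)
rr=r[(r@u)>np.percentile(r@u,95)-5]
c,rad=circ(np.c_[rr@e1,rr@e2]);mc=c[0]*e1+c[1]*e2+u*(rr@u).mean();print("mouth",mc.round(1),rad.round(1),len(rr))
v=end-mc;print("dist",np.linalg.norm(v).round(1),"dir",(v/np.linalg.norm(v)).round(3))
gr=end-40*u
for dd in (60,0):
    print(dd);goto(o,gr+u*(155+dd),rotm(-u,R.from_rotvec(o["tcp_rot"]).as_matrix()[:,0]))
```

```text
626 end centre [529.9 252.5 178.1] [530.05 252.3  177.75] spread 0.7
normal [-0.548  0.201  0.812]
side pts 13 [535.  247.4 157.1]
ring 455 [583.2 233.6  93.6] [572. 213.  80.] [604. 250. 106.]
mouth [587.3 232.5  98.4] 16.7 392
dist 100.3 dir [-0.572  0.199  0.796]
60
shift [26.6  3.8 82.7] turn [-0.61  0.06 -0.  ]
0
shift [ 26.7   4.4 142.7] turn [-0.61  0.06 -0.  ]
```

```bash
python3 -m crank '[[[0.009,0.0017,0],[0,0,0]],[[0.009,0.0017,0],[0,0,0]],[[0.009,0.0017,0.02],[0,0,0]],[[0,0,0.02],[0,0,0]],[[0,0,0.02],[0,0,0]]]'
python3 -m crank '[[[0,0,0.02],[0,0,0]],[[0,0,0.02],[0,0,0]],[[0,0,0.02],[0,0,0]],[[0,0,0.015],[0,0,0]],[[0,0,0.007],[0,0,0]]]'
python3 -m crank '[[[0,0,0],[0,0,0]],[[0,0,0],[0,0,0]],[[0,0,0],[0,0,0]],[[0,0,0],[0,0,0]],[[0,0,0],[0,0,0]]]' -1 30
python3 -m crank '[[[0,0,0],[0,0,0]],[[0,0,0],[0,0,0]],[[0,0,0],[0,0,0]],[[0,0,0],[0,0,0]],[[0,0,0],[0,0,0]]]'
```

```text
t: 6.9
position: [422.6, 291.3, 338.9]
tcp_rot: [0.44, 2.499, -0.139]
force: [0.3, -0.4, 0.0]
width: 85.6
finger_force: 0.0
t: 7.4
position: [467.2, 274.8, 271.3]
tcp_rot: [0.441, 2.499, -0.141]
force: [-0.0, 0.2, -0.2]
width: 85.4
finger_force: 0.0
t: 7.9
position: [467.1, 275.1, 273.6]
tcp_rot: [0.441, 2.497, -0.137]
force: [-1.3, 2.5, 1.5]
width: 19.1
finger_force: 29.1
t: 8.4
position: [467.3, 275.1, 273.6]
tcp_rot: [0.441, 2.497, -0.137]
force: [-4.6, 4.0, 6.7]
width: 19.5
finger_force: 29.4
```

```bash
python3 -m crank '[[[0,0,-0.008],[0,0,0]],[[0,0,-0.014],[0,0,0]],[[0,0,-0.014],[0,0,0]],[[0,0,-0.014],[0,0,0]],[[0,0,-0.014],[0,0,0]]]' -1 45
python3 -m crank '[[[0,0,-0.015],[0,0,0]],[[0,0,-0.015],[0,0,0]],[[0,0,-0.015],[0,0,0]],[[0,0,-0.02],[0,0,0]],[[0,0,-0.02],[0,0,0]]]'
python3 -m crank '[[[0,0,0],[0,0,0]],[[0,0,0],[0,0,0]],[[0,0,0],[0,0,0]],[[0,0,0],[0,0,0]],[[0,0,0],[0,0,0]]]'
python3 - <<'E'
from look import *
o,f,P=look("wrist","w2.png")
E
```

```text
t: 8.9
position: [431.9, 287.6, 326.5]
tcp_rot: [0.441, 2.498, -0.139]
force: [0.1, 0.4, -1.0]
width: 18.6
finger_force: 44.2
t: 9.4
position: [386.1, 304.3, 396.1]
tcp_rot: [0.441, 2.498, -0.139]
force: [0.1, -0.1, -0.9]
width: 18.9
finger_force: 44.2
t: 9.9
position: [387.2, 304.0, 394.3]
tcp_rot: [0.441, 2.498, -0.14]
force: [0.4, -0.2, -1.3]
width: 19.1
finger_force: 44.3
```

View pics/w2.png

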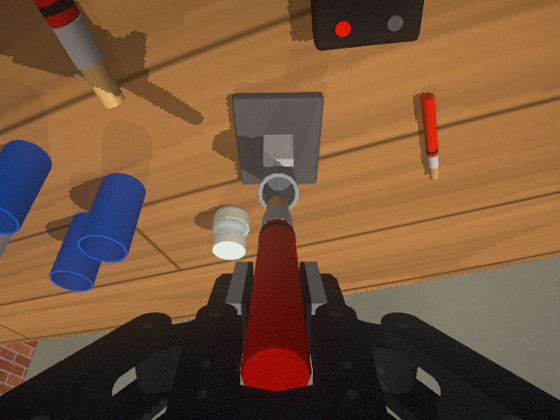

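The brush is held in line between the pads. Its end face is at (276,365), and the bristles are out of the sleeve mouth (278,190). I'll lift, bring it upright and measure how it sits in the hand.

```bash
python3 -m crank '[[[-0.007,0,-0.01],[0,0,0]],[[-0.007,0,-0.01],[0,0,0]],[[-0.007,0,-0.01],[0,0,0]],[[-0.007,0,-0.01],[0,0,0]],[[-0.007,0,-0.01],[0,0,0]]]'
python3 -m crank '[[[0,0,0],[0,7,0]],[[0,0,0],[0,7,0]],[[0,0,0],[0,7,0]],[[0,0,0],[0,7,0]],[[0,0,0],[0,7,0]]]'
python3 -m crank '[[[0,0,0],[0,0,0]],[[0,0,0],[0,0,0]],[[0,0,0],[0,0,0]],[[0,0,0],[0,0,0]],[[0,0,0],[0,0,0]]]'
cat > held.py <<'E'
from look import *
o,f,P=look("wrist")
T=np.array(f["T_tool_cam"],float); M=R.from_rotvec(o["tcp_rot"]).as_matrix()
Q=(P-o["position"])@M    # tool coordinates
m=redmask(f)>0
q=Q[m];q=q[~np.isnan(q[:,0])];q=q[(abs(q[:,0])<60)&(abs(q[:,1])<40)&(q[:,2]<300)]
end=np.percentile(q[:,2],1);side=q[(q[:,2]>end+6)]
c,u,e,s=fitcyl(side);u=-u*np.sign(u[2])  # up the brush = -z tool
at=lambda z:c+u*(z-c[2])/u[2]
d=q[q[:,2]<end+3]
print(len(side),"res",e.round(2),"axis in tool",u.round(3),"at grasp",at(155).round(1),"end z",end.round(1),"face centre",d.mean(0).round(1))
tip=at(end)-180*u
print("tip tool",tip.round(1),"tip world",(M@tip+o["position"]).round(1),"brush axis world",(M@u).round(3),"TCP",o["position"].round(1))
E
python3 held.py
python3 - <<'E'
from look import *
o,f,P=look("scene")
m=redmask(f);n,l,st,c=cv2.connectedComponentsWithStats(m)
for i in range(1,n):
    q=P[l==i];q=q[~np.isnan(q[:,0])]
    if st[i,4]>60 and q[:,2].mean()>120:
        c,u,e,s=fitcyl(q);print("scene cyl",u.round(3),"at z=200",(c+u*(200-c[2])/u[2]).round(1),"zrange",q[:,2].min().round(),q[:,2].max().round(),e.round(2))
E
```

```text
t: 10.45
position: [386.9, 304.1, 457.5]
tcp_rot: [0.441, 2.497, -0.138]
force: [-0.7, -0.8, -1.0]
width: 18.4
finger_force: 44.3
t: 10.95
position: [386.9, 304.1, 457.0]
tcp_rot: [-0.544, -3.09, -0.003]
force: [-0.5, 0.3, -2.2]
width: 19.0
finger_force: 44.2
t: 11.45
position: [386.7, 304.2, 456.1]
tcp_rot: [0.545, 3.093, -0.0]
force: [0.9, -0.3, -0.9]
width: 18.8
finger_force: 44.2
3352 res 0.19 axis in tool [-0.012 -0.001 -1.   ] at grasp [ -0.6   0.  155. ] end z 115.9 face centre [ 2.40e+00 -1.00e-01  1.17e+02]
tip tool [1.000e+00 1.000e-01 2.959e+02] tip world [386.2 304.6 160.2] brush axis world [ 0.009 -0.005  1.   ] TCP [386.7 304.2 456.1]
scene cyl [0.001 0.03  1.   ] at z=200 [386.7 301.4 200. ] zrange 227.0 348.0 0.76
```

```bash
python3 -m crank '[[[-0.01,-0.0116,0],[0,0,0]],[[-0.0189,-0.0216,0],[0,0,0]],[[-0.0189,-0.0216,0],[0,0,0]],[[-0.0189,-0.0216,0],[0,0,0]],[[-0.0189,-0.0216,0],[0,0,0]]]'
python3 -m crank '[[[-0.0189,-0.0216,0],[0,0,0]],[[-0.0189,-0.0216,0],[0,0,0]],[[-0.0189,-0.0216,0],[0,0,0]],[[-0.0189,-0.0216,0],[0,0,0]],[[-0.0189,-0.0216,0],[0,0,0]]]'
python3 -m crank '[[[-0.0189,-0.0216,0],[0,0,0]],[[-0.0189,-0.0216,0],[0,0,0]],[[-0.0189,-0.0216,0],[0,0,0]],[[-0.0189,-0.0216,0],[0,0,0]],[[-0.0189,-0.0216,0],[0,0,0]]]'
python3 -m crank '[[[-0.0189,-0.0216,0],[0,0,0]],[[-0.0189,-0.0216,0],[0,0,0]],[[-0.0189,-0.0216,0],[0,0,0]],[[-0.0189,-0.0216,0],[0,0,0]],[[-0.01,-0.0116,0],[0,0,0]]]'
python3 -m crank '[[[-0.008,-0.01,0],[0,0,0]],[[0,0,0],[0,0,0]],[[0,0,0],[0,0,0]],[[0,0,0],[0,0,0]],[[0,0,0],[0,0,0]]]'
python3 - <<'E'
from look import *
o,f,P=look("scene","s2.png")
o2,g,P2=look("top","t2.png")
goto(o,[594.7,-231.4,o["position"][2]],rotm([0,0,-1],R.from_rotvec(o["tcp_rot"]).as_matrix()[:,0]))
for p,h in((P,f),(P2,g)):
    hs=cv2.cvtColor(h["pixels"],cv2.COLOR_RGB2HSV)
    r=p[(p[...,2]>49)&(p[...,2]<62)&(np.hypot(p[...,0]-594,p[...,1]+231)<48)];print("tin",circ(r[:,:2]),len(r))
    r=p[(p[...,2]>87)&(p[...,2]<102)&(np.hypot(p[...,0]-608,p[...,1]-15)<36)];print("cup",circ(r[:,:2]),len(r))
a=cv2.imread("pics/s2.png")[100:330,160:460];cv2.imwrite("pics/s2c.png",cv2.resize(a,None,fx=2.5,fy=2.5,interpolation=2))
E
```

```text
t: 12.05
position: [433.9, 181.7, 456.1]
tcp_rot: [0.545, 3.093, -0.0]
force: [0.5, 0.8, -0.7]
width: 18.7
finger_force: 44.2
t: 12.55
position: [485.8, 47.7, 456.1]
tcp_rot: [0.546, 3.093, -0.0]
force: [1.6, 0.6, -0.8]
width: 19.0
finger_force: 44.2
t: 13.05
position: [537.7, -86.1, 456.0]
tcp_rot: [0.546, 3.093, -0.0]
force: [-0.0, 0.5, -0.3]
width: 18.4
finger_force: 44.2
t: 13.55
position: [584.8, -208.0, 455.5]
tcp_rot: [-0.548, -3.093, 0.001]
force: [0.5, -0.4, -0.8]
width: 19.0
finger_force: 44.2
t: 14.05
position: [588.2, -217.7, 456.3]
tcp_rot: [0.545, 3.094, 0.0]
force: [0.7, 0.1, -0.4]
width: 19.1
finger_force: 44.2
shift [-10.8 -10.7   0. ] turn [0.   0.02 0.  ]
tin (array([ 595.52126646, -231.81961243]), np.float64(38.27929270682817)) 166
cup (array([610.72446244,  14.21654844]), np.float64(26.414338308561003)) 174
tin (array([ 594.2074323 , -231.39905357]), np.float64(38.401478261255775)) 54
cup (array([608.88109181,  15.09670576]), np.float64(26.404131592451677)) 78
```

View pics/s2c.png

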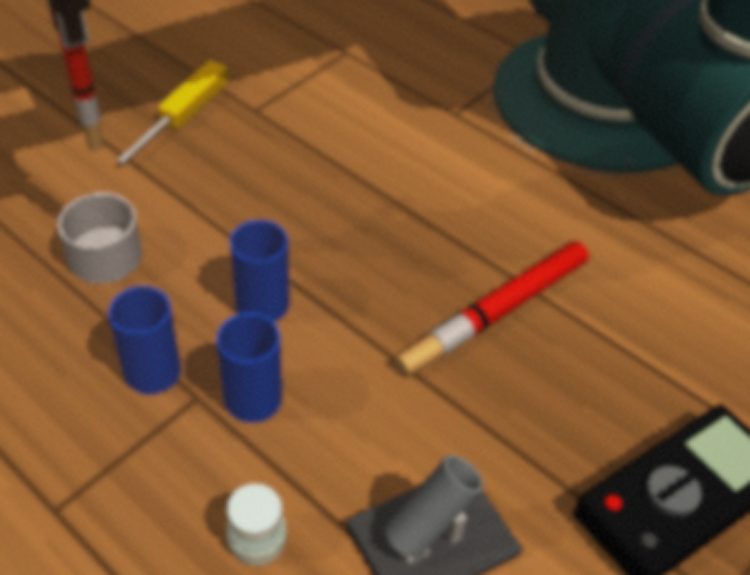

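The brush hangs clean and vertical above the tin, with its tip at about (93,145) in the crop. The tin opening is at (97,215) and everything else is untouched. Dipping.

```bash
python3 -m crank '[[[-0.0108,-0.0107,0],[0,0,0]],[[0,0,0],[0,0,0]],[[0,0,0.02],[0,0,0]],[[0,0,0.025],[0,0,0]],[[0,0,0.025],[0,0,0]]]'
python3 -m crank '[[[0,0,0.02],[0,0,0]],[[0,0,0.015],[0,0,0]],[[0,0,0.015],[0,0,0]],[[0,0,0.01],[0,0,0]],[[0,0,0.01],[0,0,0]]]'
python3 -m crank '[[[0,0,0],[0,0,0]],[[0,0,0],[0,0,0]],[[0,0,0],[0,0,0]],[[0,0,0],[0,0,0]],[[0,0,0],[0,0,0]]]'
python3 held.py
```

```text
t: 14.65
position: [594.9, -232.4, 385.2]
tcp_rot: [0.547, 3.093, -0.0]
force: [0.8, -0.1, -2.0]
width: 18.9
finger_force: 44.2
t: 15.15
position: [595.0, -232.3, 315.7]
tcp_rot: [0.546, 3.093, -0.0]
force: [-0.5, 1.1, -1.3]
width: 18.9
finger_force: 44.2
t: 15.65
position: [594.9, -232.2, 316.4]
tcp_rot: [0.546, 3.093, -0.0]
force: [1.2, -0.0, -2.0]
width: 19.0
finger_force: 44.2
4081 res 0.19 axis in tool [-0.011 -0.002 -1.   ] at grasp [ -0.6   0.  155. ] end z 116.0 face centre [  2.5  -0.2 117.1]
tip tool [  1.    0.3 296. ] tip world [ 594.3 -231.7   20.5] brush axis world [ 0.009 -0.006  1.   ] TCP [ 594.9 -232.2  316.4]
```

```bash
python3 -m crank '[[[0,0,-0.02],[0,0,0]],[[0,0,-0.03],[0,0,0]],[[0,0,-0.03],[0,0,0]],[[0,0,-0.03],[0,0,0]],[[0,0,-0.03],[0,0,0]]]'
python3 -m crank '[[[0.0035,0.012,0],[0,0,0]],[[0.0072,0.0237,0],[0,0,0]],[[0.0072,0.0237,0],[0,0,0]],[[0.0072,0.0237,0],[0,0,0]],[[0.0072,0.0237,0],[0,0,0]]]'
python3 -m crank '[[[0.0072,0.0237,0],[0,0,0]],[[0.0072,0.0237,0],[0,0,0]],[[0.0072,0.0237,0],[0,0,0]],[[0.0072,0.0237,0],[0,0,0]],[[0.0072,0.0237,0],[0,0,0]]]'
python3 -m crank '[[[0.0025,0.012,0],[0,0,0]],[[0,0,0],[0,0,0]],[[0,0,0],[0,0,0]],[[0,0,0],[0,0,0]],[[0,0,0],[0,0,0]]]'
python3 held.py
python3 - <<'E'
from look import *
o,f,P=look("scene","s3.png")
goto(o,[609.5,14.5,456],rotm([0,0,-1],R.from_rotvec(o["tcp_rot"]).as_matrix()[:,0]))
T=P[(P[...,2]>49)&(P[...,2]<62)&(np.hypot(P[...,0]-594,P[...,1]+231)<48)];print("tin",circ(T[:,:2]))
a=cv2.imread("pics/s3.png")[100:330,160:460];cv2.imwrite("pics/s3c.png",cv2.resize(a,None,fx=2.5,fy=2.5,interpolation=2))
E
```

```text
t: 16.2
position: [594.7, -232.1, 457.4]
tcp_rot: [0.546, 3.094, -0.0]
force: [-0.1, 0.2, -1.1]
width: 19.0
finger_force: 44.2
t: 16.7
position: [601.0, -119.6, 455.4]
tcp_rot: [-0.546, -3.093, -0.0]
force: [1.4, -0.1, -1.3]
width: 19.3
finger_force: 44.2
t: 17.2
position: [607.7, 4.1, 455.4]
tcp_rot: [-0.546, -3.093, 0.0]
force: [0.5, -0.6, -0.7]
width: 18.9
finger_force: 44.2
t: 17.7
position: [609.6, 14.2, 455.9]
tcp_rot: [-0.547, -3.093, 0.0]
force: [-0.3, -0.6, -0.5]
width: 18.5
finger_force: 44.2
4039 res 0.19 axis in tool [-0.011 -0.003 -1.   ] at grasp [ -0.6   0.  155. ] end z 116.0 face centre [ 2.400e+00 -1.000e-01  1.171e+02]
tip tool [  0.9   0.4 296. ] tip world [608.8  14.8 160. ] brush axis world [ 0.01  -0.006  1.   ] TCP [609.6  14.2 455.9]
shift [ 0.2  0.2 -0. ] turn [-0.  0. -0.]
tin (array([ 595.3277446 , -232.20207331]), np.float64(38.302379039743734))
```

View pics/s3c.png

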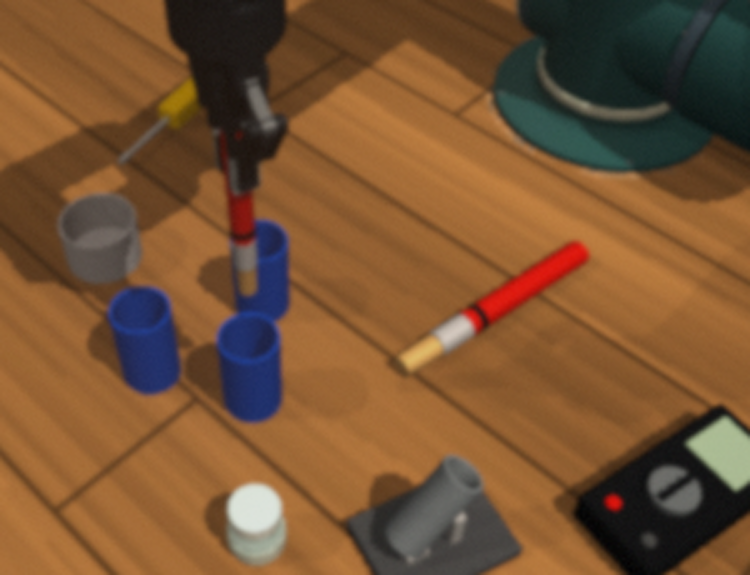

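The brush hangs over the front cup: tip at (246,290), opening at (250,335) in the crop. That is the leftmost cup, at y=+15. The tin hasn't moved. Lowering.

```bash
python3 -m crank '[[[0,0,0.015],[0,0,0]],[[0,0,0.02],[0,0,0]],[[0,0,0.02],[0,0,0]],[[0,0,0.02],[0,0,0]],[[0,0,0.015],[0,0,0]]]'
python3 -m crank '[[[0,0,0.015],[0,0,0]],[[0,0,0.013],[0,0,0]],[[0,0,0.012],[0,0,0]],[[0,0,0.01],[0,0,0]],[[0,0,0.005],[0,0,0]]]'
python3 -m crank '[[[0,0,0],[0,0,0]],[[0,0,0],[0,0,0]],[[0,0,0],[0,0,0]],[[0,0,0],[0,0,0]],[[0,0,0],[0,0,0]]]'
```

```text
t: 18.3
position: [609.3, 14.8, 363.5]
tcp_rot: [-0.546, -3.092, 0.0]
force: [-0.2, 1.4, -1.4]
width: 19.0
finger_force: 44.2
t: 18.8
position: [609.6, 15.0, 309.9]
tcp_rot: [-0.546, -3.093, 0.0]
force: [-0.2, 0.1, -0.8]
width: 19.0
finger_force: 44.2
t: 19.3
position: [609.6, 15.0, 311.3]
tcp_rot: [0.546, 3.093, 0.0]
force: [-0.2, -0.6, -0.4]
width: 18.6
finger_force: 44.2
```

```bash
python3 -m crank '[[[0.0103,0,0],[0,-2,0]],[[0.0103,0,0],[0,-2,0]],[[0.0103,0,0],[0,-2,0]],[[0.0103,0,0],[0,-2,0]],[[0,0,0],[0,0,0]]]'
python3 -m crank '[[[0,0,0.002],[0,0,0]],[[0,0,0.002],[0,0,0]],[[0,0,0],[0,0,0]],[[0,0,0],[0,0,0]],[[0,0,0],[0,0,0]]]'
python3 held.py
```

```text
t: 19.8
position: [570.2, 29.4, 309.0]
tcp_rot: [0.521, 2.957, -0.036]
force: [0.5, 1.0, -1.6]
width: 18.9
finger_force: 44.2
t: 20.3
position: [571.7, 28.8, 304.8]
tcp_rot: [0.522, 2.959, -0.037]
force: [-0.3, -0.4, -1.4]
width: 18.8
finger_force: 44.2
4601 res 0.18 axis in tool [-0.011 -0.002 -1.   ] at grasp [ -0.6   0.  155. ] end z 115.9 face centre [ 2.50e+00 -1.00e-01  1.17e+02]
tip tool [  1.    0.3 295.9] tip world [609.4  15.3  11.6] brush axis world [-0.12   0.042  0.992] TCP [571.7  28.8 304.8]
```

```bash
python3 -m crank '[[[0,0,0.001],[0,0,0]],[[0,0,0.001],[0,0,0]],[[0,0,0.0005],[0,0,0]],[[0,0,0],[0,0,0]],[[0,0,0],[0,0,0]]]'
python3 -m crank '[[[0,0,0],[0,0,0]],[[0,0,0],[0,0,0]],[[0,0,0],[0,0,0]],[[0,0,0],[0,0,0]],[[0,0,0],[0,0,0]]]' 1 20
python3 -m crank '[[[0,0,0],[0,0,0]],[[0,0,0],[0,0,0]],[[0,0,0],[0,0,0]],[[0,0,0],[0,0,0]],[[0,0,0],[0,0,0]]]'
python3 - <<'E'
from look import *
look("wrist","w3.png")
E
```

```text
t: 20.85
position: [571.8, 28.8, 302.5]
tcp_rot: [0.522, 2.958, -0.036]
force: [-0.8, 0.3, 0.5]
width: 18.9
finger_force: 44.3
t: 21.35
position: [571.8, 28.7, 302.4]
tcp_rot: [0.522, 2.958, -0.037]
force: [0.2, 0.3, 0.8]
width: 85.4
finger_force: 0.0
t: 21.85
position: [571.8, 28.7, 302.4]
tcp_rot: [0.522, 2.958, -0.037]
force: [-1.1, -0.1, 0.2]
width: 85.4
finger_force: 0.0
```

View pics/w3.png

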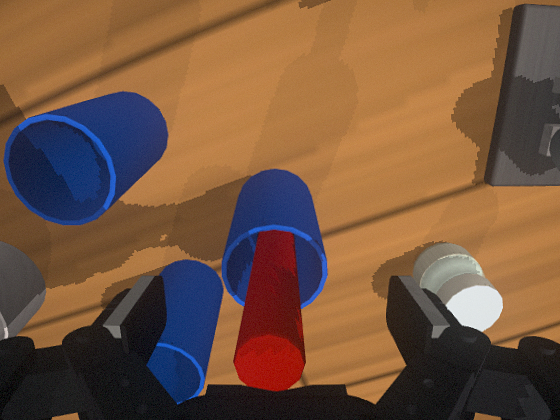

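The brush stands released in the cup, leaning on its rim, with its end face at (270,362). It is free between the open fingers. I'll withdraw along the tool axis.

```bash
python3 -m crank '[[[0,0,-0.01],[0,0,0]],[[0,0,-0.02],[0,0,0]],[[0,0,-0.02],[0,0,0]],[[0,0,-0.03],[0,0,0]],[[0,0,-0.03],[0,0,0]]]'
python3 -m crank '[[[0,0,-0.03],[0,0,0]],[[0,0,-0.03],[0,0,0]],[[0.03,0,0],[0,0,0]],[[0.03,0,0],[0,0,0]],[[0,0,0],[0,0,0]]]'
python3 -m crank '[[[0,0,0],[0,0,0]],[[0,0,0],[0,0,0]],[[0,0,0],[0,0,0]],[[0,0,0],[0,0,0]],[[0,0,0],[0,0,0]]]'
python3 - <<'E'
from look import *
o,f,P=look("scene","s4.png")
m=redmask(f);n,l,st,c=cv2.connectedComponentsWithStats(m)
for i in range(1,n):
    q=P[l==i];q=q[~np.isnan(q[:,0])]
    if st[i,4]>60 and q[:,2].mean()>70:
        c,u,e,s=fitcyl(q);en=c+u*np.percentile(s,99);print("brush",u.round(3),np.degrees(np.arccos(u[2])).round(1),"end",en.round(1),"tip",(en-180*u).round(1),e.round(2))
r=P[(P[...,2]>49)&(P[...,2]<62)&(np.hypot(P[...,0]-594,P[...,1]+231)<48)];print("tin",circ(r[:,:2]))
r=P[(P[...,2]>87)&(P[...,2]<102)&(np.hypot(P[...,0]-609,P[...,1]-15)<33)];print("cup",circ(r[:,:2]))
a=cv2.imread("pics/s4.png")[100:330,160:460];cv2.imwrite("pics/s4c.png",cv2.resize(a,None,fx=2.5,fy=2.5,interpolation=2))
E
```

```text
t: 22.4
position: [557.0, 34.1, 413.0]
tcp_rot: [0.522, 2.958, -0.037]
force: [1.0, -0.2, 0.4]
width: 85.5
finger_force: 0.0
t: 22.9
position: [491.4, 57.9, 463.5]
tcp_rot: [0.521, 2.957, -0.035]
force: [-1.0, -0.5, 0.2]
width: 85.1
finger_force: 0.0
t: 23.4
position: [494.1, 57.1, 462.2]
tcp_rot: [0.523, 2.959, -0.037]
force: [-0.4, 0.0, 0.2]
width: 85.4
finger_force: 0.0
brush [-0.153  0.032  0.988] 9.0 end [581.4  22.  186.8] tip [608.8  16.4   9. ] 0.73
tin (array([ 595.5123833 , -232.04451581]), np.float64(38.27707325304078))
cup (array([613.08011424,  13.47464988]), np.float64(24.209339740482207))
```

View pics/s4c.png

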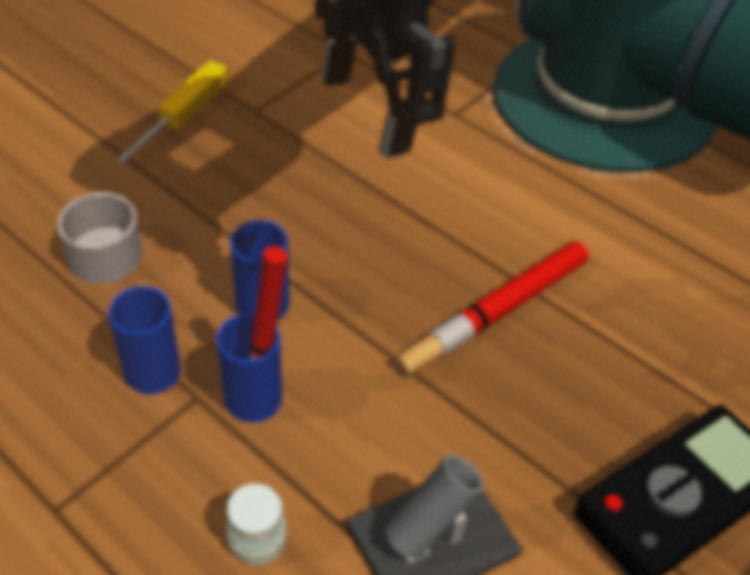

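The brush stands in the front cup, handle end at (273,255), leaning 9° with its tip 9 mm above the bench. The tin, the cup and the other objects haven't moved, and the arm is clear.

```bash
python3 -c "
from cell import manip
print(manip.close_job())"
```

```text
the job is handed in; nothing more can be done
None
```

I dipped the brush in the rinse tin, stood it bristles down in the leftmost blue cup leaning 9°, and handed the job in at about 23.5 s; my last check showed the cup, tin and other objects in place, but no verdict came back.

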